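# Ease the long wooden spoon out of a box whose lid opens only part way

### The job

Slide the lid of the long wooden utensil box open as far as its stop allows; the opening stays shorter than the long wooden spoon inside. Grip the wooden spoon and ease it out at a slant, handle end first over the box's end wall while the bowl is still under the lid, without levering it against the lid. Finish while holding it still in the gripper above the box, the whole spoon about 10 cm or more clear of the rim, with the lid left open, the teaspoon left in the box and the things standing nearby undisturbed.

Things in the scene. Friction and masses are not known exactly. Their poses are not given: they have to be found in the camera images.
- utensil_box: Pale wooden box standing fast on the worktop, outside 356 long (its y axis, +y to the robot's left), 148 wide (x), 66 high. Origin: centre of its underside. Side walls 9 thick; inside 130 wide and 340 long (y -170 to +170), floor top at z = 8. Its -y end wall is 8 thick and full height (66); the lid slides out over the lower +y end wall.
- lid_slide (a joint): How far the sliding lid is open, in m: 0 shut, 0.210 at its stop. It moves along the box's +y axis in grooves, cannot be lifted, drags with about 1.5 N and stays where left. Its leading edge is at box y = -0.170 + this value, so at the stop the opening reaches from y = -170 to +40 mm.
- lid_knob (a point): Turned wooden knob in the middle of the lid's length and width, 29 high, 29 across at its widest (8 below its top), waist 17. This point is on its axis, 77 mm above the worktop, 12 below the knob's top. It moves with the lid.
- box_lid: The lid's flat panel, 6 thick, 54 to 60 mm above the worktop (46 clear above the floor of the box), running in grooves of the side walls. Axes as the box's; origin on the worktop below the knob. Behind the box stand a microwave oven (front at x = 0.56 m, 0.27 m high) and, further left, a slow cooker (from x = 0.53 m, 0.2 m high): keep the gripper clear of both.
- wooden_spoon: Brown wooden spoon, 310 long, lying lengthwise in the box, bowl end under the lid's far (+y) part, handle end near the -y end wall. Origin: underside, middle of its length; x axis along it towards the bowl, z up as it lies. Bowl 47 wide, 14 thick. Handle about 10 thick; to grip 10 wide at its end, some 16 wide 60 from the end, 19 wide 85 from the end. 0.03 to 0.06 kg.
- spoon_handle_end (a point): Tip of the wooden spoon's handle, 155 mm from its origin along -x, 7 mm above its underside.
- spoon_bowl_end (a point): Tip of the wooden spoon's bowl, 155 mm from its origin along +x, 7 mm above its underside.
- teaspoon: Steel teaspoon, 139 x 30 x 10, lying lengthwise on the box's floor by its +x side wall, mostly under the lid's +y part. Origin: underside, middle. It stays in the box.
- tumbler: Bystander: clear drinking glass, 81 across, 91 high, standing to the right of the box. Origin: centre of its underside.
- kitchen_timer: Bystander: round white and red kitchen timer, 62 across, 43 high, right of the box. Origin: centre of its underside.
- onion: Bystander: red onion, about 65 across, 71 high, right of the box. Origin: its underside.
- garlic: Bystander: garlic bulb, 56 across and high, right of the box. Origin: its underside.

How it is judged:
On the way, in this order (a step that is already met when the one before it is completed fails the run):
1. the lid is slid open to its stop (value of joint lid_slide above 0.2 m), for 0.2 s.
2. the wooden spoon is in the gripper and slanted through the opening: handle end over the rim, bowl end still under the lid (z of spoon_handle_end in the frame of utensil_box above 0.072 m and z of spoon_bowl_end in the frame of utensil_box below 0.054 m and y of spoon_bowl_end in the frame of utensil_box above 0.04 m and contact force between wooden_spoon and the fingers above 0.5 N), for 0.1 s.
At the end, for the whole second after the job is handed in: The wooden spoon is gripped and still (under 0.03 m/s), both its ends at least 0.13 m above the worktop (64 mm above the rim), its middle within 0.2 m of the box's middle seen from above, clear of the box; the lid is open by at least 0.18 m and the teaspoon lies in the box (height (world z) of each of spoon_handle_end, spoon_bowl_end above 0.13 m and horizontal distance between wooden_spoon and utensil_box below 0.2 m and contact force between wooden_spoon and the fingers above 0.5 N and contact force between wooden_spoon and utensil_box below 0.1 N and linear speed of wooden_spoon below 0.03 m/s and value of joint lid_slide above 0.18 m and z of teaspoon in the frame of utensil_box below 0.035 m and y of teaspoon in the frame of utensil_box between -0.17 and 0.17 m); the arm keeps its last pose, push and grip.
It fails at once if the wooden spoon is levered against the lid (over 15 N) (contact force between wooden_spoon and box_lid above 15 N).
It fails at once if the teaspoon is lifted out of the box (z of teaspoon in the frame of utensil_box above 0.06 m).
It fails at once if a thing standing nearby is moved by more than 3 cm (distance of any of tumbler, kitchen_timer, onion, garlic from where it was at the start of the episode above 0.03 m).
It also fails if it takes over 64 s, if anything falls off the work surface, if the arm or the gripper's body presses on something with over 40 N, if the wrist force passes 120 N, or if a joint passes its speed limit or range.

### The arm

A 6-joint arm with a two-finger parallel gripper is mounted at the origin on a cart in front of the work surface, level with it; the furniture and walls round the work are solid. World frame = base frame: x ahead of the robot, y to its left, z up, the work surface at z = 0. Lengths are in m, angles in rad, forces in N, time in s.
With the tool pointing down it reaches from about 0.25 to 0.725 m from the base axis. Payload 4 kg.
Tool frame: the origin (TCP) lies midway between the tips of the shut fingers; the grasp point (between the pads) lies 19 mm behind it (arm.grip_point_offset is the distance from the TCP to the grasp point, in m); z points along the fingers, y is the line along which they close (so a half turn about z gives the same grasp; the last joint's range is limited). The gripper opens to 85 mm and grips with 20 to 120 N. Pads are 22 mm wide; open, the fingers measure 114 mm over their backs; the gripper's body (76 mm by 85 mm) begins 54 mm behind the grasp point. The pads swing forward as they close: fully open they stand 13 mm farther back than shut.
Start: joints at [1.285, 0.241, 0.005, 1.335, 0, 1.571], TCP at [0.141, 0.48, 0.231] pointing down, gripper open.
Joint ranges: [-2.72, 2.72], [-1.05, 1.87], [-1.09, 1.28], [-1.99, 2.15], [-1.42, 1.44], [-3.14, 3.14]. Speed limits (rad/s): [2.79, 2.79, 3.14, 3.14, 3.14, 3.14].

### API

Orientations are given as a rotation vector (axis times angle).
In Python, from station import arm gives the robot as it stands.
- The arm moves only by the shell command python3 -m crank FILE [OPENING] [FORCE], which reads ROWS from the file FILE. ROWS is a JSON list of rows, 1 to 12 of them, each of 4 numbers: dx, dy, dz in a scale on which 1.0 is 30 cm, then a turn about the tool's z in a scale on which 1.0 is 180 degrees; each row shifts and turns the commanded pose from where the row before left it, along the tool's axes as they then stand; what a row does not reach is not made up. A row lasts 1/10 s, in which the tool goes at most 0.05 m and 0.15 rad, less where a joint would pass 70% of its speed; a pose out of reach is approached as far as the arm can. OPENING is the finger opening in m, set as the command begins (- or left out keeps the last). The fingers move at their own pace and stop on an object; FORCE is the grip in N (left out, the last holds). Time passes only in rows, so rows that do not move let the fingers close. It prints the time, the measured TCP pose, the force, the opening and the grip force at its end. A shift or turn number past 1, either way, is cut back to 1. Input that does not fit is refused with a message, and nothing moves.
- arm.get_state(): the state, without advancing time (a new reading comes with each control period).
- arm.get_image(name): name is "side" or "top"; returns (picture, depth): 420x560x3 uint8, blue, green, red; 420x560 float32, m along the optical axis (not along the pixel's ray), 0 where there is no reading.
- arm.camera_model(name): a dict with "fovy" (degrees; the focal length in pixels is half the picture's height over the tangent of half this angle, whatever the lens; pixels are square), "cx", "cy" (the principal point, pixels), "R" (3x3) and "t" (3): a world point X has camera coordinates R X + t. Camera axes: x right, y down, z forward; pixel columns grow to the right and rows downward; lengths in m; the calibration is good to about 2 mm. A picture is of the moment at which its call begins. camera_model takes no time and is no camera call.
- arm.finish_job(): hands the job in; it is judged then, once.
The state is a dict: "clock": time; "q": joint angles; "joint_velocities": joint speeds; "effort": joint torques, N m; "tcp_pos": TCP position; "orientation": TCP orientation; "force": force on the tool from outside, world axes, zero at the start; "moment": the same for the moment, N m; "gripper_width": finger opening in m; "grip_force": force on a finger pad.
Only numpy, scipy, OpenCV 4.12 (cv2) and the standard library are available. Lean on these libraries where they do the work, as an engineer would, in place of code of your own. Each camera call takes 0.05 s, during which the arm holds its last target. There are 200 camera calls.

## Working session

There is one attempt and no reset: what is moved stays moved. The work goes in short steps, Python scripts to look and compute and a shell command to move; the robot and the scene stay as the last step left them, time stands still between calls to the robot, and variables do not carry over. Pictures are saved under pics/ and viewed, at most 10 in all, crops included, and the job is handed in when it is done.

```bash
ls; mkdir -p pics
cat > h.py <<'E'
import numpy as np, cv2
from station import arm
from scipy.spatial.transform import Rotation as Ro
def cloud(name):
    im,d=arm.get_image(name); m=arm.camera_model(name); R=np.array(m["R"]);t=np.array(m["t"])
    f=im.shape[0]/2/np.tan(np.radians(m["fovy"])/2)
    v,u=np.mgrid[:im.shape[0],:im.shape[1]]
    P=np.stack([(u-m["cx"])/f*d,(v-m["cy"])/f*d,d],-1)
    return im,d,(P-t)@R
def ray(name,u,v,z):
    m=arm.camera_model(name); R=np.array(m["R"]);t=np.array(m["t"]);f=210/np.tan(np.radians(m["fovy"])/2)
    c=-R.T@t; r=R.T@np.array([(u-m["cx"])/f,(v-m["cy"])/f,1]); return c+r*(z-c[2])/r[2]
E
python3 - <<'E'
from h import *
for n in("top","side"):
    im,d,P=cloud(n); cv2.imwrite(f"pics/{n}0.png",im); np.save(n,P)
    m=arm.camera_model(n);print(n,m["fovy"],-np.array(m["R"]).T@m["t"])
s=arm.get_state();print(s["tcp_pos"],s["orientation"],Ro.from_rotvec(s["orientation"]).as_matrix().round(3),s["clock"])
E
```

```text
pics
top 44.14841619075902 [0.32289331 0.00642172 1.38600437]
side 51.81329880787587 [ 0.01958704 -0.76982666  0.80663404]
[0.14080598 0.47918573 0.23051456] [-4.47439637e-01 -3.10930508e+00  2.87225226e-03] [[-0.959  0.282 -0.001]
 [ 0.282  0.959 -0.002]
 [-0.    -0.002 -1.   ]] 0.1
```

View pics/top0.png

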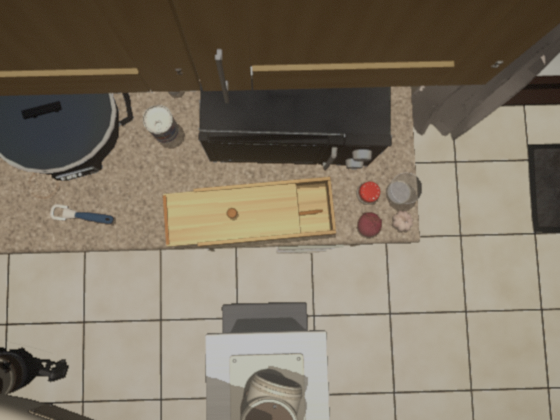

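View pics/side0.png

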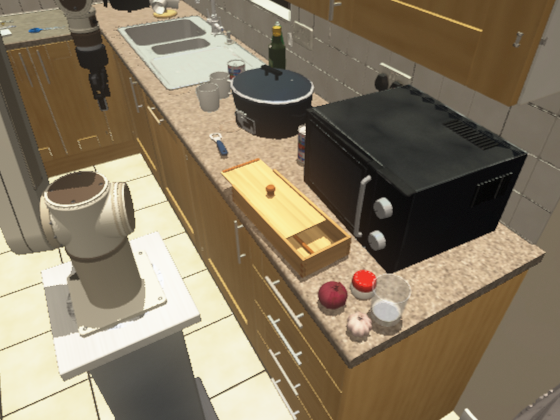

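The top view shows the box with corners near (165,193), (331,179), (334,233) and (168,245). The knob is at (232,213), the lid's edge is at u≈299, and the spoon handle shows near (312,212). The bystanders stand at u 360–415.

Run:
```python
from h import *
im=cv2.imread("pics/top0.png");P=np.load("top.npy")
m=((P[...,2]>.058)&(P[...,2]<.075)&(P[...,0]>.2)&(P[...,0]<.56)&(abs(P[...,1])<.27)&(np.indices(P.shape[:2])[1]<340)).astype(np.uint8)
n,l,st,c=cv2.connectedComponentsWithStats(m);k=1+st[1:,4].argmax()
pts=P[l==k];r=cv2.minAreaRect(pts[:,:2].astype(np.float32));print("rim",r, st[k]); print(cv2.boxPoints(r))
mk=(P[...,2]>.079)&(P[...,2]<.1)&(abs(P[...,1])<.25)&(P[...,0]>.2)&(P[...,0]<.47)
v,u=np.nonzero(mk);s=u<300;print("knob",P[mk][s].mean(0),P[mk][s].max(0),s.sum(),u[s].mean(),v[s].mean())
print("knob ray",ray("top",232,213,.085))
for uv in [(165,193),(331,179),(334,233),(168,245)]: print(uv,ray("top",*uv,.066))
cv2.imwrite("pics/crop0.png",cv2.resize(im[160:260,150:430],None,fx=2.85,fy=2.85,interpolation=3))
for v in range(190,230,4): print(v,[f"{P[v,u,2]*1000:.0f}" for u in range(290,336,3)])
```

```text
rim ((0.4618186354637146, 0.03815962374210358), (0.14856629073619843, 0.4366072118282318), 3.619886636734009) [ 163  177  173   70 5856]
[[ 0.37390068  0.25133768]
 [ 0.4014667  -0.18439844]
 [ 0.5497366  -0.17501843]
 [ 0.52217054  0.2607177 ]]
knob [0.45741756 0.08078358 0.08602021] [0.46878273 0.09446038 0.09305459] 87 231.3448275862069 213.19540229885058
knob ray [0.45797453 0.07917947 0.085     ]
(165, 193) [0.516155   0.25131126 0.066     ]
(331, 179) [ 0.54148552 -0.1771071   0.066     ]
(334, 233) [ 0.40175854 -0.17896929  0.066     ]
(168, 245) [0.38252443 0.24434601 0.066     ]
190 ['58', '59', '3', '13', '3', '8', '6', '14', '7', '7', '8', '12', '21', '74', '4', '-4']
194 ['60', '63', '57', '8', '7', '12', '8', '5', '7', '8', '9', '11', '16', '65', '1', '1']
198 ['57', '58', '57', '3', '11', '8', '10', '5', '5', '4', '10', '4', '11', '60', '67', '-7']
202 ['60', '61', '55', '8', '9', '9', '3', '11', '6', '7', '4', '2', '3', '49', '65', '-4']
206 ['67', '58', '56', '8', '7', '6', '8', '10', '8', '7', '11', '6', '8', '49', '62', '-3']
210 ['58', '59', '58', '7', '3', '7', '10', '17', '17', '14', '16', '8', '6', '40', '64', '-3']
214 ['60', '62', '53', '19', '17', '18', '13', '9', '4', '1386', '6', '4', '11', '28', '67', '-6']
218 ['55', '53', '61', '7', '11', '9', '3', '2', '10', '4', '6', '6', '5', '21', '67', '-0']
222 ['64', '57', '55', '7', '10', '11', '4', '4', '5', '5', '9', '7', '5', '7', '66', '-4']
226 ['64', '56', '59', '60', '10', '7', '5', '11', '7', '8', '3', '8', '5', '7', '65', '65']
```

View pics/crop0.png

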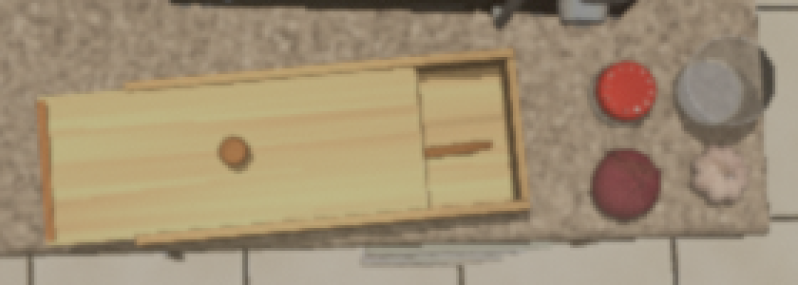

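The box axes and lid edge agree with the given sizes. The box yaw is about 3.6°, its centre about (0.464, -0.001), and the lid is already about 0.078 open. I'll go to the -y side of the knob with the fingers shut.

The rows are not in the units I measure in: shifts go in shares of 30 cm and turns go in shares of 180 degrees. I convert before sending: -0.036 m / 0.3 = -0.12, -0.028 m / 0.3 = -0.0933.

```bash
echo '[[-0.12,-0.0933,0,0],[-0.12,-0.0933,0,0],[-0.12,-0.0933,0,0],[-0.12,-0.0933,0,0],[-0.12,-0.0933,0,0],[-0.12,-0.0933,0,0],[-0.12,-0.0933,0,0],[-0.12,-0.0933,0,0],[-0.12,-0.0933,0,0],[-0.12,-0.0933,0,0],[-0.12,-0.0933,0,0],[-0.12,-0.0933,0,0]]' > path.dat && python3 -m crank path.dat 0 20
echo '[[0,0,0,0.0477],[0,0,0,0.0477],[0,0,0,0.0477],[0,0,0,0.0477],[0,0,0,0.0477],[0,0,0,0.0477],[0,0,0,0.0477],[0,0,0,0.0477],[0,0,0,0.007],[0,0,0,0]]' > path.dat && python3 -m crank path.dat
cat >> h.py <<'E'
C=np.array([.4643,-.0014]);BY=np.array([-.0631,.998]);BX=np.array([.998,.0631])
def go(box=None,z=None,yaw=.063,w=None):
    s=arm.get_state();p=np.array(s["tcp_pos"]);R=Ro.from_rotvec(s["orientation"]).as_matrix()
    b=p[:2]-C;print("t",s["clock"],"box xy",b@BX,b@BY,"z",p[2],"ty yaw",np.arctan2(R[1,1],R[0,1]),"F",np.round(s["force"],2),"w",s["gripper_width"],"grip",s["grip_force"],"q",np.round(s["q"],2))
    if box is not None:
        T=np.r_[C+box[0]*BX+box[1]*BY,z];print("tool delta",(R.T@(T-p)).round(4))
    return R
E
python3 -c "
from h import *
print(go((-.0015,.036),.069).round(3))
print(ray('top',322.6,212,.015)); p=ray('top',322.6,212,.015)[:2]-C;q=ray('top',299.5,214,.015)[:2]-C;print(p@BX,p@BY,q@BX,q@BY)"
```

```text
clock: 1.3
tcp_pos: [0.4612, 0.0337, 0.231]
orientation: [-0.448, -3.109, -0.0]
force: [-0.1, 0.7, 0.0]
gripper_width: 0.0001
grip_force: 0.0
clock: 2.3
tcp_pos: [0.4605, 0.0355, 0.231]
orientation: [-2.147, -2.293, 0.001]
force: [-0.3, -0.2, 0.2]
gripper_width: -0.0001
grip_force: 0.0
t 2.3 box xy -0.0014996903020137505 0.037105446807608536 z 0.2309918939715207 ty yaw 0.06542133881417794 F [-0.31 -0.18  0.24] w -7.505432624023572e-05 grip 0.0 q [ 0.08  0.17 -0.09  1.32 -0.    1.58]
tool delta [-1.10e-03  1.00e-04  1.62e-01]
[[-0.065  0.998 -0.001]
 [ 0.998  0.065 -0.   ]
 [-0.    -0.001 -1.   ]]
[ 0.46154991 -0.15811187  0.015     ]
-0.012633107063040229 -0.1562249177894528 -0.012455297018294134 -0.09438913472097218
```

To row units: 0.04 m / 0.3 = 0.1333, 0.03 m / 0.3 = 0.1.

```bash
echo '[[0,0,0.1333,0],[0,0,0.1333,0],[0,0,0.1333,0],[0,0,0.1,0],[0,0,0.04,0],[0,0,0,0]]' > path.dat && python3 -m crank path.dat
echo '[[0.0333,0,0,0],[0.05,0,0,0],[0.05,0,0,0],[0.05,0,0,0],[0.05,0,0,0],[0.05,0,0,0],[0.05,0,0,0],[0.05,0,0,0],[0.05,0,0,0],[0.0333,0,0,0],[0.01,0,0,0],[0,0,0,0]]' > path.dat && python3 -m crank path.dat; python3 -c "
from h import *
go()"
```

```text
clock: 2.9
tcp_pos: [0.4585, 0.0354, 0.0671]
orientation: [-2.146, -2.29, 0.006]
force: [-0.7, -0.4, -0.1]
gripper_width: -0.0002
grip_force: 0.0
clock: 4.1
tcp_pos: [0.4522, 0.1792, 0.0701]
orientation: [2.149, 2.291, 0.003]
force: [0.1, 0.1, -0.0]
gripper_width: -0.0003
grip_force: 0.0
t 4.1 box xy -0.000658601439958743 0.180960148254575 z 0.07008555521509369 ty yaw 0.06422960137953486 F [ 0.09  0.07 -0.02] w -0.00027049677259720426 grip 0.0 q [ 0.38  0.35 -0.3   0.92  0.    1.88]
```

To row units: 0.003 m / 0.3 = 0.01.

```bash
echo '[[0.01,0,0,0],[0.01,0,0,0],[0.01,0,0,0],[0,0,0,0]]' > path.dat && python3 -m crank path.dat;echo '[[0.01,0,0,0],[0.0067,0,0,0],[0,0,0,0]]' > path.dat && python3 -m crank path.dat
python3 - <<'E'
from h import *
im,d,P=cloud("top");cv2.imwrite("pics/t1.png",im)
mk=(P[...,2]>.079)&(P[...,2]<.1)&(P[...,1]>.12)&(P[...,0]>.41)&(P[...,0]<.47)&(im[...,2]>im[...,0]*1.4)
print(P[mk].mean(0),mk.sum())
E
```

```text
clock: 4.5
tcp_pos: [0.4519, 0.1808, 0.0698]
orientation: [2.148, 2.277, -0.013]
force: [1.9, -18.6, 7.8]
gripper_width: 0.0003
grip_force: 9.3
clock: 4.8
tcp_pos: [0.4518, 0.181, 0.0699]
orientation: [2.147, 2.268, -0.023]
force: [2.6, -31.9, 12.4]
gripper_width: -0.0002
grip_force: 15.7
[nan nan nan] 0<stdin>:4: RuntimeWarning: Mean of empty slice.
  ret = um.true_divide(
```

To row units: -0.04 m / 0.3 = -0.1333, -0.03 m / 0.3 = -0.1.

```bash
echo '[[-0.04,0,0,0],[-0.0333,0,0,0],[0,0,-0.1,0],[0,0,-0.1333,0],[0,0,-0.1,0],[0,0,0,0]]' > path.dat && python3 -m crank path.dat .05
python3 - <<'E'
from h import *
go()
for n in("top","side"):
    im,d,P=cloud(n); np.save(n+"1",P); cv2.imwrite(f"pics/{n}1f.png",im)
    if n=="top": a=cv2.resize(im[160:260,150:350],None,fx=4,fy=4,interpolation=3)
    else: b=cv2.resize(im[140:290,210:410],None,fx=2,fy=2,interpolation=3)
cv2.imwrite("pics/v2.png",a);
P=np.load("top1.npy");im=cv2.imread("pics/top1f.png");B=np.stack([(P[...,:2]-C)@BX,(P[...,:2]-C)@BY],-1)
inside=(abs(B[...,0])<.06)&(B[...,1]>-.168)&(B[...,1]<.035)
# spoon: darker than floor
hsv=cv2.cvtColor(im,cv2.COLOR_BGR2HSV)
mk=inside&(hsv[...,2]<150)&(hsv[...,1]>110)&(P[...,2]<.03)
for y in np.arange(-.165,.04,.01):
    s=mk&(abs(B[...,1]-y)<.005)
    if s.sum(): print(round(y,3),s.sum(),B[s][:,0].mean().round(4),np.ptp(B[s][:,0]).round(3),P[s][:,2].mean().round(4))
E
```

```text
clock: 5.45
tcp_pos: [0.4554, 0.1717, 0.174]
orientation: [2.148, 2.288, 0.015]
force: [0.9, -0.7, 0.2]
gripper_width: 0.0499
grip_force: 0.0
t 5.45 box xy 0.002056052914430907 0.17331656848075686 z 0.1740042316389124 ty yaw 0.06308910520521253 F [ 0.91 -0.68  0.17] w 0.04991934029085789 grip 0.0 q [ 0.36  0.24 -0.15  1.17  0.    1.87]
-0.155 2 -0.0082 0.003 0.0143
-0.145 10 -0.0087 0.005 0.0176
-0.135 15 -0.0099 0.008 0.0176
-0.125 9 -0.0101 0.006 0.0175
-0.115 8 -0.0102 0.006 0.0174
-0.105 10 -0.011 0.006 0.0169
-0.095 5 -0.0112 0.007 0.0174
-0.085 3 -0.0146 0.001 0.0184
-0.075 4 -0.0148 0.002 0.0162
-0.065 4 -0.0153 0.001 0.017
-0.055 3 -0.0147 0.0 0.0192
-0.045 1 -0.0159 0.0 0.0166
-0.035 4 -0.0156 0.001 0.0192
-0.025 4 -0.0145 0.001 0.0182
-0.015 1 -0.0159 0.0 0.016
-0.005 4 -0.0154 0.001 0.0169
0.005 3 -0.0147 0.001 0.0176
0.015 2 -0.0158 0.0 0.0159
0.025 4 -0.0153 0.002 0.018
0.035 3 -0.0101 0.008 0.0171
```

View pics/v2.png

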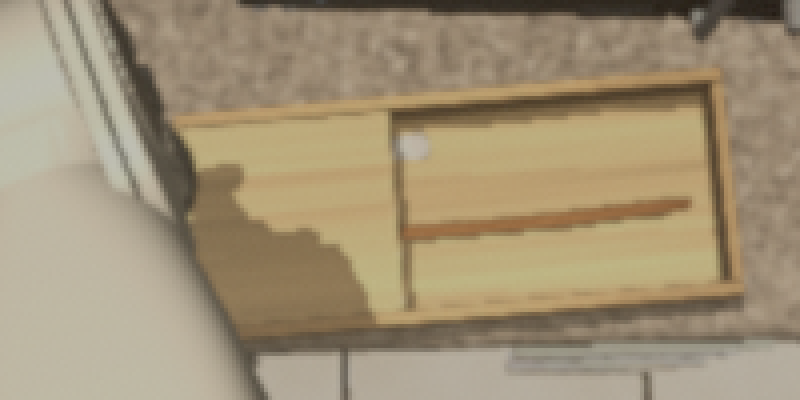

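Lid edge is at v2 x≈395. The spoon runs from (402,232) to the handle tip at (690,204), parallel to the box walls at box x≈-0.0115, with its tip at y≈-0.157. A bit of teaspoon shows at (412,147), well to the side. I'll go to the grip point, about 65 mm from the tip.

To row units: -0.038 m / 0.3 = -0.1267, -0.002 m / 0.3 = -0.0067.

```bash
echo '[[-0.1267,-0.0067,0,0],[-0.1267,-0.0067,0,0],[-0.1267,-0.0067,0,0],[-0.1267,-0.0067,0,0],[-0.1267,-0.0067,0,0],[-0.1267,-0.0067,0,0],[-0.1267,-0.005,0,0],[0,0,0,0],[0,0,0,0]]' > path.dat && python3 -m crank path.dat .045 20;  python3 -c "
from h import *
go((-.0115,-.093),.015)"
```

```text
clock: 6.45
tcp_pos: [0.4544, -0.0963, 0.1677]
orientation: [-2.151, -2.286, 0.002]
force: [-0.5, 0.2, -0.2]
gripper_width: 0.045
grip_force: 0.0
t 6.45 box xy -0.015917980731787438 -0.09408623793636933 z 0.16769010746415225 ty yaw 0.06085819852882358 F [-0.49  0.16 -0.2 ] w 0.04496427636244123 grip 0.0 q [-0.21  0.21 -0.2   1.16  0.    1.3 ]
tool delta [0.0008 0.0049 0.1527]
```

To row units: 0.03 m / 0.3 = 0.1, 0.02 m / 0.3 = 0.0667.

```bash
echo '[[0,0.0167,0.1,0],[0,0,0.1,0],[0,0,0.1,0],[0,0,0.1,0],[0,0,0.0667,0],[0,0,0.0333,0],[0,0,0,0],[0,0,0,0]]' > path.dat && python3 -m crank path.dat;  python3 -c "
from h import *
go((-.0115,-.093),.0125)"
```

```text
clock: 7.25
tcp_pos: [0.4608, -0.095, 0.0196]
orientation: [2.149, 2.292, 0.001]
force: [0.2, -0.4, -0.6]
gripper_width: 0.0448
grip_force: 0.0
t 7.25 box xy -0.009365825980318447 -0.09323368668115865 z 0.019635174885265703 ty yaw 0.0642912568314573 F [ 0.17 -0.44 -0.62] w 0.04479456623839619 grip 0.0 q [-0.2   0.39 -0.4   0.78  0.    1.3 ]
tool delta [ 0.0002 -0.0021  0.0071]
```

To row units: 0.004 m / 0.3 = 0.0133, 0.003 m / 0.3 = 0.01.

```bash
echo '[[0,-0.0067,0.0133,0],[0,0,0.01,0],[0,0,0,0],[0,0,0,0]]' > path.dat && python3 -m crank path.dat; echo '[[0,0,0,0],[0,0,0,0],[0,0,0,0],[0,0,0,0],[0,0,0,0],[0,0,0,0],[0,0,0,0],[0,0,0,0]]' > path.dat && python3 -m crank path.dat 0 20; python3 -c "
from h import *
go()"
```

```text
clock: 7.65
tcp_pos: [0.4605, -0.096, 0.0131]
orientation: [2.148, 2.288, 0.004]
force: [6.4, 0.3, -0.4]
gripper_width: 0.045
grip_force: 0.0
clock: 8.45
tcp_pos: [0.4584, -0.0958, 0.0122]
orientation: [-2.15, -2.29, 0.0]
force: [0.0, 0.5, -0.1]
gripper_width: 0.0165
grip_force: 19.3
t 8.45 box xy -0.011858059824182272 -0.09385955496377181 z 0.01218734661207781 ty yaw 0.06302989927762914 F [ 0.05  0.49 -0.06] w 0.01650915999856659 grip 19.28067602450028 q [-0.21  0.4  -0.41  0.76  0.    1.3 ]
```

Gripped, with a width of 16.5 mm as expected 60 from the end. I'll lift gently and look at the slant.

To row units: -0.006 m / 0.3 = -0.02, -0.005 m / 0.3 = -0.0167.

```bash
echo '[[0,0,-0.0133,0],[0,0,-0.0167,0],[0,0,-0.0167,0],[0,0,-0.02,0],[0,0,0,0],[0,0,0,0]]' > path.dat && python3 -m crank path.dat
python3 - <<'E'
from h import *
go()
im,d,P=cloud("side");cv2.imwrite("pics/s3.png",cv2.resize(im[130:330,200:440],None,fx=3,fy=3,interpolation=3))
E
```

```text
clock: 9.05
tcp_pos: [0.4587, -0.0959, 0.0327]
orientation: [2.15, 2.29, 0.001]
force: [-0.2, 0.7, -0.7]
gripper_width: 0.0165
grip_force: 19.4
t 9.05 box xy -0.011518085074520987 -0.09398733281467272 z 0.03265194038234612 ty yaw 0.06293707483476971 F [-0.23  0.73 -0.7 ] w 0.016514821689874188 grip 19.358066824497655 q [-0.21  0.37 -0.39  0.81 -0.    1.3 ]
```

View pics/s3.png

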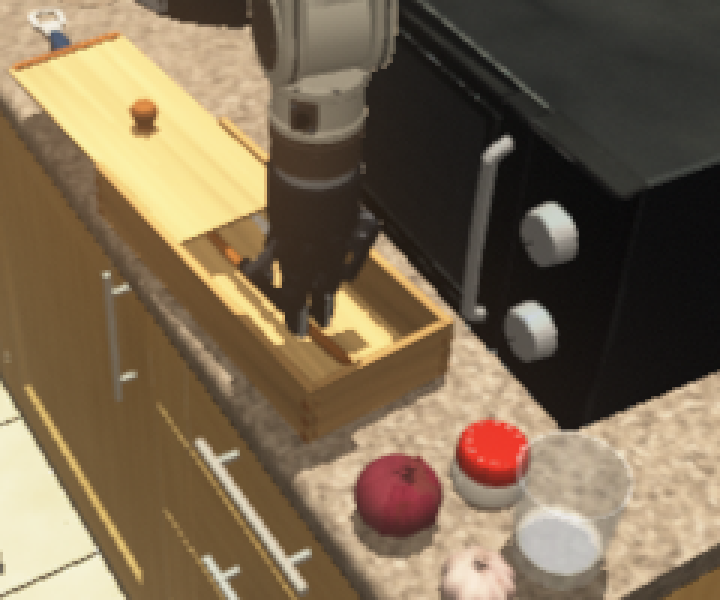

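The side crop shows the spoon held, handle tip near crop (350,360) and the part by the lid near (232,248). I'll intersect those rays with the spoon's vertical plane to measure slant.

```bash
cat >> h.py <<'E'
def vray(u,v,bx=-.0118,name="side"):
    m=arm.camera_model(name); R=np.array(m["R"]);t=np.array(m["t"]);f=210/np.tan(np.radians(m["fovy"])/2)
    c=-R.T@t; r=R.T@np.array([(u-m["cx"])/f,(v-m["cy"])/f,1]); k=(bx-(c[:2]-C)@BX)/(r[:2]@BX)
    p=c+k*r; return np.array([(p[:2]-C)@BY,p[2]]).round(4)
E
python3 -c "
from h import *
for a in[(350,360),(320,332),(232,248),(220,237)]: print(a,vray(200+a[0]/3,130+a[1]/3))"
```

```text
(350, 360) [-0.153   0.0435]
(320, 332) [-0.1108  0.0413]
(232, 248) [0.0272 0.0363]
(220, 237) [0.0479 0.035 ]
```

To row units: -0.004 m / 0.3 = -0.0133.

```bash
for i in 1 2 3; do :; done; echo '[[0,0,-0.0133,0],[0,0,-0.0133,0],[0,0,-0.0133,0],[0,0,-0.0133,0],[0,0,0,0],[0,0,0,0]]' > path.dat && python3 -m crank path.dat | egrep 'tcp|force'; echo '[[0,0,-0.01,0],[0,0,-0.01,0],[0,0,0,0],[0,0,0,0]]' > path.dat && python3 -m crank path.dat| egrep 'tcp|force'
```

```text
tcp_pos: [0.4586, -0.0959, 0.0485]
force: [-0.0, 0.1, -0.5]
grip_force: 19.4
tcp_pos: [0.4586, -0.0959, 0.0544]
force: [-0.5, -0.7, -1.1]
grip_force: 19.4
```

To row units: -0.002 m / 0.3 = -0.0067.

```bash
echo '[[0,0,-0.0067,0],[0,0,-0.0067,0],[0,0,0,0]]' > path.dat && python3 -m crank path.dat| egrep 'tcp|force'
python3 - <<'E'
from h import *
im,d,P=cloud("side");cv2.imwrite("pics/s4.png",cv2.resize(im[130:330,200:440],None,fx=3,fy=3,interpolation=3))
E
```

```text
tcp_pos: [0.4587, -0.0959, 0.0586]
force: [-0.2, 0.3, -1.3]
grip_force: 19.4
```

View pics/s4.png

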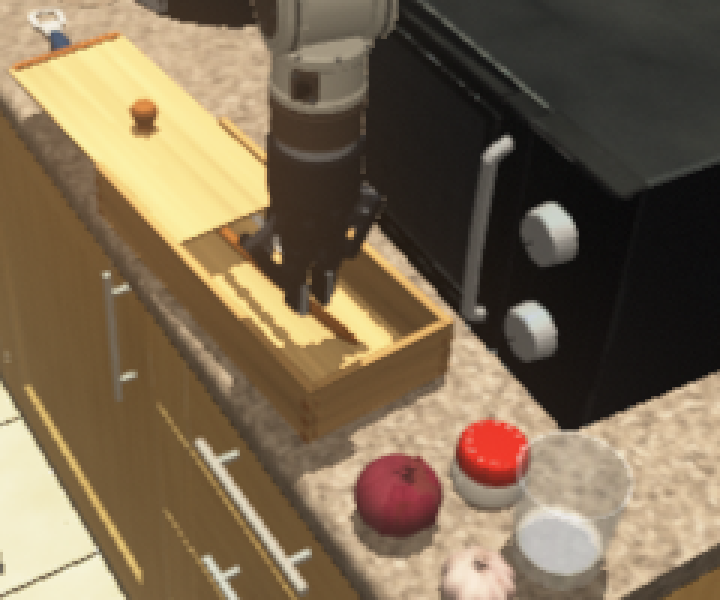

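The spoon has risen with the gripper (tip near crop (357,343), lid side near (228,232)), and the lid force is about 1 N so far. I'll continue in small steps so it pivots in the pads.

To row units: -0.003 m / 0.3 = -0.01.

```bash
python3 -c "
from h import *
for a in[(357,343),(228,232)]: print(a,vray(200+a[0]/3,130+a[1]/3))"; echo '[[0,0,-0.01,0],[0,0,-0.01,0],[0,0,0,0]]' > path.dat && python3 -m crank path.dat| egrep 'tcp|force';echo '[[0,0,-0.01,0],[0,0,-0.01,0],[0,0,0,0]]' > path.dat && python3 -m crank path.dat| egrep 'tcp|force'
```

```text
(357, 343) [-0.1604  0.0692]
(228, 232) [0.0337 0.0509]
tcp_pos: [0.4589, -0.0959, 0.0648]
force: [-0.3, -0.1, -0.9]
grip_force: 19.4
tcp_pos: [0.4589, -0.0959, 0.0708]
force: [-0.0, 0.2, -0.2]
grip_force: 19.4
```

To row units: -0.003 m / 0.3 = -0.01, -0.002 m / 0.3 = -0.0067.

```bash
echo '[[0,0,-0.01,0],[0,0,-0.0067,0],[0,0,0,0],[0,0,0,0]]' > path.dat && python3 -m crank path.dat| egrep 'tcp|force'
python3 - <<'E'
from h import *
im,d,P=cloud("side");cv2.imwrite("pics/s5.png",cv2.resize(im[185:275,250:350],None,fx=6,fy=6,interpolation=3))
E
```

```text
tcp_pos: [0.4585, -0.0959, 0.0754]
force: [0.1, -0.3, -1.2]
grip_force: 19.4
```

View pics/s5.png

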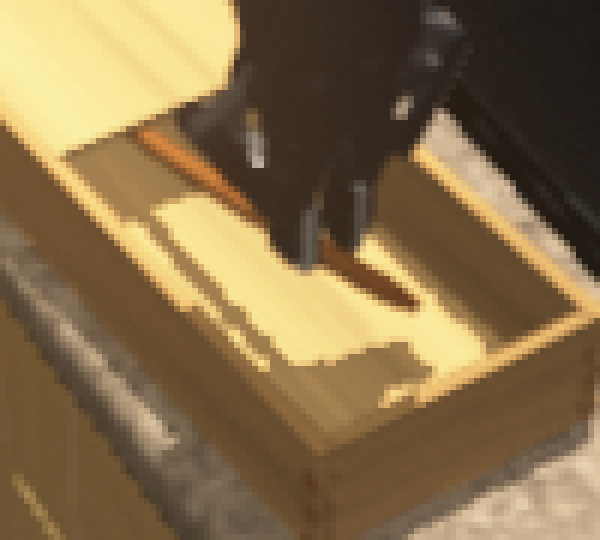

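Handle tip is at crop (415,298), and the spoon meets the lid edge near (145,135), visibly slanted.

```bash
python3 -c "
from h import *
for a in[(415,298),(335,255),(235,197),(145,135)]: print(a,vray(250+a[0]/6,185+a[1]/6))"
```

```text
(415, 298) [-0.1584  0.0997]
(335, 255) [-0.1049  0.082 ]
(235, 197) [-0.0309  0.0598]
(145, 135) [0.0433 0.0436]
```

The slope is about 0.28 (15.6°). The handle tip is at z≈0.10, the bowl is low under the lid and spoon–lid clearance at the edge is about 5 mm, so step 2 is met. I'll firm up the grip and ease it out along the slant.

To row units: -0.0125 m / 0.3 = -0.0417, -0.01 m / 0.3 = -0.0333.

```bash
echo '[[0,0,0,0],[0,0,0,0],[0,0,0,0]]' > path.dat && python3 -m crank path.dat 0 60 | egrep 'tcp|force|width'; echo '[[-0.02,0,-0.0033,0],[-0.0417,0,-0.0083,0],[-0.0417,0,-0.0083,0],[-0.0417,0,-0.0083,0],[-0.0417,0,-0.0083,0],[-0.0333,0,-0.0083,0],[0,0,0,0]]' > path.dat && python3 -m crank path.dat| egrep 'clock|tcp|force';  echo '[[-0.0333,0,-0.0083,0],[-0.0417,0,-0.0083,0],[-0.0417,0,-0.0083,0],[-0.0417,0,-0.0083,0],[-0.0417,0,-0.0083,0],[-0.02,0,-0.0067,0],[0,0,0,0],[0,0,0,0]]' > path.dat && python3 -m crank path.dat| egrep 'clock|tcp|force'
python3 - <<'E'
from h import *
go()
im,d,P=cloud("side");cv2.imwrite("pics/s6.png",cv2.resize(im[160:300,240:380],None,fx=4,fy=4,interpolation=3))
E
```

```text
tcp_pos: [0.4583, -0.0959, 0.0751]
force: [0.3, -0.5, -2.7]
gripper_width: 0.0145
grip_force: 58.3
clock: 12.5
tcp_pos: [0.4632, -0.1638, 0.0894]
force: [-0.2, -0.5, -1.2]
grip_force: 58.6
clock: 13.3
tcp_pos: [0.4667, -0.2275, 0.1032]
force: [-0.7, -1.3, -0.4]
grip_force: 59.3
t 13.3 box xy -0.011922643680263838 -0.22582444953996042 z 0.1032268937585556 ty yaw 0.06273987653677147 F [-0.75 -1.34 -0.41] w 0.01399199284085655 grip 59.333151708415244 q [-0.45  0.37 -0.16  1.04  0.    1.05]
```

View pics/s6.png

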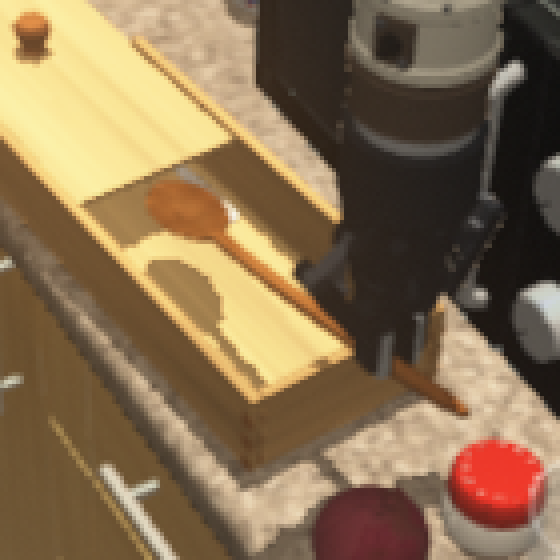

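The whole bowl (crop (147–230, 180–240)) now shows in front of the lid edge, and the handle tip is at (465,410) over the rim. I'll check the bowl tip's position.

```bash
python3 -c "
from h import *
for a in[(465,408),(147,195),(160,185)]: print(a,vray(240+a[0]/4,160+a[1]/4))"
```

```text
(465, 408) [-0.289   0.1221]
(147, 195) [0.0299 0.0485]
(160, 185) [0.0133 0.0688]
```

To row units: -0.018 m / 0.3 = -0.06, -0.01 m / 0.3 = -0.0333.

```bash
echo '[[-0.0267,0,-0.0067,0],[0,0,-0.0333,0],[0,0,-0.0533,0],[0,0,-0.06,0],[0,0,-0.06,0],[0,0,-0.06,0],[0,0,-0.06,0],[0,0,-0.06,0],[0,0,-0.0533,0],[0,0,-0.0333,0],[0,0,-0.0167,0],[0,0,0,0]]' > path.dat && python3 -m crank path.dat| egrep 'tcp|force'; echo '[[0.02,0,0,0],[0.04,0,0,0],[0.05,0,0,0],[0.05,0,0,0],[0.05,0,0,0],[0.05,0,0,0],[0.05,0,0,0],[0.04,0,0,0],[0.02,0,0,0],[0.01,0,0,0],[0,0,0,0],[0,0,0,0]]' > path.dat && python3 -m crank path.dat| egrep 'tcp|force';echo '[[0,0,0,0],[0,0,0,0],[0,0,0,0],[0,0,0,0],[0,0,0,0]]' > path.dat && python3 -m crank path.dat| egrep 'clock|tcp|force'
python3 - <<'E'
from h import *
go()
im,d,P=cloud("side");cv2.imwrite("pics/s7.png",cv2.resize(im[100:340,180:440],None,fx=2.4,fy=2.4,interpolation=3))
E
```

```text
tcp_pos: [0.4676, -0.2356, 0.253]
force: [-0.0, -0.3, -0.5]
grip_force: 59.3
tcp_pos: [0.4602, -0.1221, 0.2523]
force: [-0.4, -1.4, -0.2]
grip_force: 59.3
clock: 16.25
tcp_pos: [0.4601, -0.1219, 0.2523]
force: [0.3, -0.2, -0.8]
grip_force: 59.3
t 16.25 box xy -0.011777070487585828 -0.11998291248036701 z 0.2522933585816369 ty yaw 0.06278924849384744 F [ 0.3  -0.22 -0.8 ] w 0.013986086716708899 grip 59.31889986852184 q [-0.26  0.18 -0.01  1.37  0.    1.25]
```

View pics/s7.png

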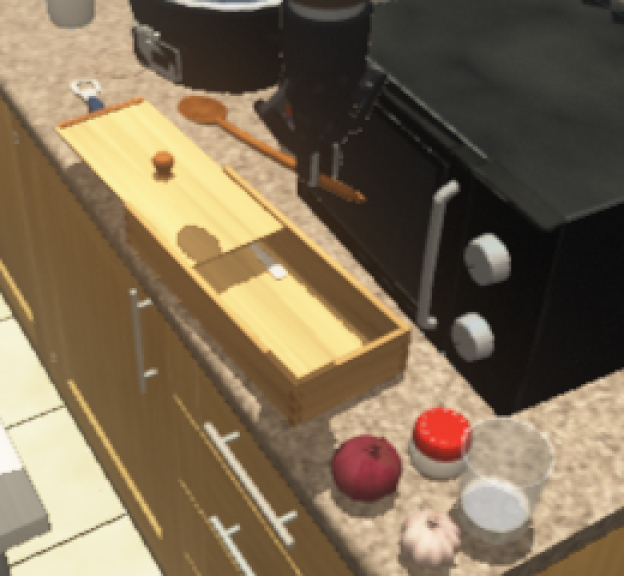

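The spoon is held above the box, bowl tip at (180,105) and handle tip at (363,198). The lid is open, the teaspoon is in the box at (270,262), and the bystanders are in place.

```bash
python3 -c "
from h import *
for a in[(363,198),(180,105)]: print(vray(180+a[0]/2.4,100+a[1]/2.4))
if vray(180+75,100+105/2.4)[1]>.17: print(arm.finish_job())"
```

```text
[-0.1858  0.2704]
[0.1342 0.2012]
the job is handed in; nothing more can be done
None
```

The job is handed in: the lid is open to its stop and the wooden spoon is held still above the box, ends about 0.20 m and 0.27 m above the worktop. The teaspoon is still in the box, and the things nearby look undisturbed in the last picture; the verdict was not shown.

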